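# Nest the mixing cups in their chest, break the lid stay and shut the lid

## Task

Put the mixing cups away: set both loose cups, mouth down as they stand, over the cup that is already in the blue chest, so that all three are fully nested in one stack. Then press the red knob at the knee of the locked folding lid stay to break it, and lower the lid gently until it is fully shut. Do not knock over any cup, and leave the other things on the bench where they are.

Things in the scene. Friction and masses are not known exactly. Their poses are not given: they have to be found in the camera images.
- chest: blue steel chest, fixed, outside 212 (x) by 252 (y) by 142 high to the rim, walls 4, inner floor at z 8. Origin: centre of its underside; -x is the front (latches), +x the hinged back. The stay runs along its inner wall at y -106 (within y -116 to -93): keep that lane clear. Three nested cups are 126 high and end 8 below the rim; the lid shuts only over a full nest.
- lid_hinge (a point): middle of the lid's hinge line, at (104, 0, 142) in the chest's frame; the line runs along the chest's y
- lid (a joint): angle by which the lid is lowered: 0 standing open (1.66 rad up from shut: upright, leaning back a little), 1.66 shut. The hinge is stiff: the lid stays where it is left; 2 to 8 N at its free edge lower it. While the stay is locked it cannot be lowered.
- lid_edge (a point): middle of the lid's free edge on its outer face (back face while open, top when shut), 214 from the hinge line. The lid is a flat panel 220 by 260, 10 thick; its outer face is plain and lies 10 above the hinge line when shut: fingertips behind it can push it over.
- stay_knee (a joint): fold of the stay's knee: 0 locked (5 mm past straight, to the front and up, on its stop), 0.09 straight, above that free; clearly broken from 0.3, about 2.74 with the lid shut. Stiff: it stays where it is left.
- knee_knob (a point): centre of the red press knob at the knee, a roller 22 in diameter, 26 long along the chest's y. Locked, it is 106 in front of the hinge line and 38 above the rim. About 4 N straight down, or down and back (chest -z, +x), breaks the stay: move it 15 to 25 mm, on an arc of 103 about the wall pivot at (-78, -106, 112) in the chest's frame; the lid then comes forward a little.
- cup_0: white plastic mixing cup, mouth down, 74 high. Origin: centre of the mouth; z up. Cone, 84 outer diameter at the mouth to 60 at z 50, wall 2.5; then a foot 50 in diameter from z 51.5 to the flat closed top: grip across it from above. Inner ceiling at z 48: a cup set over another sits 26 higher, 2.5 play all round. 60 g. Stands in the chest, clear of the walls.
- cup_a: white plastic mixing cup, mouth down, 74 high. Origin: centre of the mouth; z up. Cone, 84 outer diameter at the mouth to 60 at z 50, wall 2.5; then a foot 50 in diameter from z 51.5 to the flat closed top: grip across it from above. Inner ceiling at z 48: a cup set over another sits 26 higher, 2.5 play all round. 60 g. On the bench, to be nested.
- cup_b: white plastic mixing cup, mouth down, 74 high. Origin: centre of the mouth; z up. Cone, 84 outer diameter at the mouth to 60 at z 50, wall 2.5; then a foot 50 in diameter from z 51.5 to the flat closed top: grip across it from above. Inner ceiling at z 48: a cup set over another sits 26 higher, 2.5 play all round. 60 g. On the bench, same as cup_a; any order.
- spray_can: bystander: white and blue spray can, 66 diameter, 159 high, loose; origin under its centre
- oil_bottle: bystander: yellow oil bottle with a red spout, 43 diameter, 118 high, loose; origin under its centre
- v_block: bystander: grey steel vee block, 40 by 35 by 30 high, loose; origin under its centre
- tape_roll: bystander: roll of masking tape, 100 diameter, 25 high, loose; origin under its centre

How it is judged (in metres and radians):
On the way, in this order (a step that is already met when the one before it is completed fails the run):
1. both cups fully nested over the cup in the chest and let go (((z of cup_a in the frame of cup_0 between 0.022 and 0.03 m and horizontal distance between cup_a and cup_0 below 0.008 m and angle between each of cup_a, cup_b's own z axis and vertical below 0.1 rad and z of cup_b in the frame of cup_0 between 0.048 and 0.056 m and horizontal distance between cup_b and cup_0 below 0.012 m) or (z of cup_b in the frame of cup_0 between 0.022 and 0.03 m and horizontal distance between cup_b and cup_0 below 0.008 m and angle between each of cup_b, cup_a's own z axis and vertical below 0.1 rad and z of cup_a in the frame of cup_0 between 0.048 and 0.056 m and horizontal distance between cup_a and cup_0 below 0.012 m)) and angle between cup_0's own z axis and vertical below 0.08 rad and z of cup_0 in the frame of chest between 0.004 and 0.012 m and contact force between the fingers and cup_a below 0.1 N and contact force between the fingers and cup_b below 0.1 N and linear speed of each of cup_a, cup_b, cup_0 below 0.02 m/s), for 0.2 s.
2. the lid stay is broken at its knee (value of joint stay_knee above 0.25 rad), for 0.1 s.
At the end, for the whole second after the job is handed in: the three cups stand nested in the chest (each 26 mm above the next within 4 mm, upright within 0.1 rad, centred within the play of the fit, at rest and let go) and the lid is shut (within 0.03 rad) (all of step 1 and value of joint lid above 1.63 rad); the robot touches nothing.
It fails at once if the lid is slammed: still closing faster than 2 rad/s in its last 0.2 rad (value of joint lid above 1.46 rad and velocity of joint lid above 2 rad/s).
It fails at once if a cup is tipped by more than 40 degrees (angle between any of cup_a, cup_b, cup_0's own z axis and vertical above 0.7 rad).
It fails at once if another thing on the bench is moved by more than 40 mm or tipped (distance of any of spray_can, oil_bottle, v_block, tape_roll from where it was at the start of the episode above 0.04 m or angle between any of spray_can, oil_bottle, v_block, tape_roll's own z axis and vertical above 0.4 rad).
It also fails if it takes over 72 s, if anything falls off the work surface, if the arm or the gripper's body presses on something with over 40 N, if the wrist force passes 120 N, or if a joint passes its speed limit or range.

## Robot

A 7-joint arm with a two-finger parallel gripper is mounted at the origin on a cart in front of the work surface, level with it; the furniture and walls round the work are solid. World frame = base frame: x ahead of the robot, y to its left, z up, the work surface at z = 0. Lengths are in m, angles in degrees, forces in N, time in s.
With the tool pointing down it reaches from about 0.425 to 0.875 m from the base axis. Payload 4.7 kg.
Tool frame: the origin (TCP) lies between the finger pads; the fingertips stand env.finger_overhang ahead of it and the grasp point (between the pads) lies 5 mm behind it (env.finger_overhang is the distance from the TCP to the fingertips, in m); z points along the fingers, y is the line along which they close (so a half turn about z gives the same grasp; the last joint's range is limited). The gripper opens to 87 mm and grips with 3 to 60 N. Pads are 19 mm wide; open, the fingers measure 117 mm over their backs; the gripper's body (75 mm by 190 mm) begins 51 mm behind the grasp point.
Start: joints at [67.328, 18.392, -4.016, 83.108, 1.295, 78.541, -3.26], TCP at [0.259, -0.596, 0.237] pointing down, gripper open.
Joint ranges: [-163.93, 163.93], [-17.29, 119.83], [-79.2, 71.16], [3.27, 140.29], [-89.18, 269.18], [5.43, 117.66], [-154.24, 154.24]. Speed limits (degrees/s): [147.25, 147.25, 180, 180, 180, 180, 180].

## Interface

Orientations are given as [roll, pitch, yaw] about the fixed x, y, z axes, in that order (R = Rz(yaw) Ry(pitch) Rx(roll)).
In Python, from cell import telemetry, eyes, env, models gives the robot as it stands. The module is installed in compiled form; this text tells all that it offers.
- The arm moves only by the tool drive_tool, never from a script. Its arguments are lists of equal length, an entry for each row: "angular": the turn, a rotation vector about the tool's x, y, z in rad, a list of three; "delta_pos": the shift along the tool's x, y, z in cm, a list of three; "gripper": the finger opening in cm, from 0 to 8.7. A call has 1 to 20 rows; each row shifts and turns the commanded pose from where the row before left it, along the tool's axes as they then stand; what a row does not reach is not made up. A row lasts 1/10 s, in which the tool goes at most 50 mm and 8.59 degrees, less where a joint would pass 70% of its speed; a pose out of reach is approached as far as the arm can. A call with a gripper value outside its range is refused whole. The fingers move at their own pace and stop on an object; "squeeze" is the grip in N (left out, the last holds). Time passes only in rows, so rows that do not move let the fingers close. It gives the time, the measured TCP pose, the force, the opening and the grip force at its end, in the units of the state.
- telemetry.get_obs(): the state, without advancing time (a new reading comes with each control period).
- eyes.read_camera(name): name is "side" or "top" or "wrist"; returns a dict with "pixels" (420x560x3 uint8, red, green, blue), "mtx" (3x3 intrinsics, pixels), "D" ([k1, k2, p1, p2, k3] as OpenCV has them; the pictures are not rectified), "origin" and "orientation" of the camera in the world. Camera axes: x right, y down, z forward; pixel columns grow to the right and rows downward; lengths in m; the calibration is good to about 2 mm. A picture is of the moment at which its call begins. There is no depth.
- env.sign_off(): hands the job in; it is judged then, once.
Trained networks look in a picture, given as the dict that the camera call returned (one of the last four; its "shot" number tells which), for a name from the list of things; names that differ only in an ending like _2 or _b are one class to them, and where a whole thing is asked for, a point or a joint stands for the part that bears it (a point fixed in the world has none). Each returns a list of dicts, best first, with "p" (0 to 1); they miss things now and then, are a little off and sometimes report something else, mostly with a low value. They report only what shows in the picture. A call takes as long as a camera call.
- models.search_frame(picture, target): "centre" ([column, row] in pixels, amid what is visible of it).
- models.cut_out(picture, target): "pixels" (420x560 bool, what is visible of it) and "centre" ([column, row] in pixels, amid what is visible of it).
The state is a dict: "time_s": time; "qpos": joint angles; "joint_velocities": joint speeds; "effort": joint torques, N m; "tool_pos": TCP position; "tool_rot": TCP orientation; "force": force on the tool from outside, world axes, zero at the start; "wrist_torque": the same for the moment, N m; "grip_width": finger opening in m; "grasp_force": force on a finger pad.
Only numpy, scipy, OpenCV 4.12 (cv2) and the standard library are available. Lean on these libraries where they do the work, as an engineer would, in place of code of your own. Each camera call takes 0.05 s, during which the arm holds its last target. There are 200 camera calls.

## Working session

There is one attempt and no reset: what is moved stays moved. The work goes in short steps, Python scripts to look and compute and a tool call to move; the robot and the scene stay as the last step left them, time stands still between calls to the robot, and variables do not carry over. Pictures are saved under pics/ and viewed, at most 10 in all, crops included, and the job is handed in when it is done.

Besides the shell and the picture viewer there is one more tool, called after "Request:" by a JSON object that holds its "method" and its "body". drive_tool: Moves the arm, as the interface text tells. Its arguments: {"type":"object","properties":{"angular":{"type":"array","items":{"type":"array","items":{"type":"number"}}},"delta_pos":{"type":"array","items":{"type":"array","items":{"type":"number"}}},"gripper":{"type":"array","items":{"type":"number"}},"squeeze":{"type":"number"}},"required":["angular","delta_pos","gripper"]}

```bash
mkdir -p pics; cat > h.py <<'E'
import numpy as np, cv2
from scipy.spatial.transform import Rotation as R
from cell import telemetry, eyes, env, models
def shot(n,save=None):
    p=eyes.read_camera(n)
    if save: cv2.imwrite('pics/%s.png'%save,p['pixels'][:,:,::-1])
    return p
def rot(p):
    o=np.array(p['orientation'],float)
    return o if o.shape==(3,3) else R.from_euler('xyz',o,degrees=True).as_matrix()
def ray(p,px):
    u=cv2.undistortPoints(np.array([[px]],float),np.array(p['mtx']),np.array(p['D']))[0,0]
    return np.array(p['origin']),rot(p)@np.array([u[0],u[1],1])
def atz(p,px,z):
    o,d=ray(p,px); return o+d*(z-o[2])/d[2]
def proj(p,X):
    X=np.atleast_2d(np.array(X,float)); r=rot(p).T
    return cv2.projectPoints(X,cv2.Rodrigues(r)[0],-r@np.array(p['origin']),np.array(p['mtx']),np.array(p['D']))[0][:,0]
E
python3 - <<'E'
from h import *
print(telemetry.get_obs(), env.finger_overhang)
for n in ['top','side','wrist']:
    p=shot(n,n+'1'); print(n,p['origin'],p['orientation'],p['mtx'])
    for t in ['chest','cup_a','lid','knee_knob','spray_can','oil_bottle','v_block','tape_roll']:
        print(t,[(np.round(d['centre']),round(d['p'],2)) for d in models.search_frame(p,t)[:4]])
E
```

```text
{'time_s': 0.0, 'qpos': array([67.33008958, 18.43875761, -4.01587892, 83.17444244,  1.29562378,
       78.5414405 , -3.26203556]), 'joint_velocities': array([-0.04841884,  0.0731195 ,  0.09015304, -0.04066957, -0.0729399 ,
       -0.02813188, -0.00057017]), 'effort': array([ 1.20704331e-04, -4.91294146e+01, -4.03523566e-01, -3.12523019e+01,
       -6.39109151e-02,  4.36474197e-02,  1.59571709e-04]), 'tool_pos': array([ 0.2586996 , -0.59572509,  0.235469  ]), 'tool_rot': array([-1.79890640e+02,  6.28479191e-03,  2.34780745e+01]), 'force': array([-0.4107466 ,  0.71663954,  0.32094809]), 'wrist_torque': array([0.03095202, 0.01669286, 0.02738795]), 'grasp_force': 0.0, 'grip_width': 0.08684491536135303} 0.014
top [ 0.37028631 -0.01280753  1.62993266] [-1.73325488e+02 -1.50193291e-01 -8.94497097e+01] [[432.77921521   0.         275.50436728]
 [  0.         432.77921521 207.97485899]
 [  0.           0.           1.        ]]
chest [(array([352., 214.]), 0.75)]
cup_a [(array([229., 201.]), 0.89), (array([154., 215.]), 0.79), (array([329., 222.]), 0.65)]
lid [(array([365., 191.]), 0.57)]
kne
[... 460 characters left out ...]
254., 375.]), 0.91), (array([247., 302.]), 0.73)]
lid [(array([265., 161.]), 0.78)]
knee_knob [(array([298., 168.]), 0.52)]
spray_can [(array([291., 325.]), 0.82)]
oil_bottle [(array([295., 294.]), 0.53)]
v_block [(array([229., 335.]), 0.58)]
tape_roll [(array([266., 164.]), 0.52), (array([284., 204.]), 0.31)]
wrist [ 0.32491641 -0.56732627  0.38334656] [ 1.64974751e+02 -6.37374678e-02 -6.65548489e+01] [[333.30337558   0.         278.30046713]
 [  0.         333.30337558 207.08074048]
 [  0.           0.           1.        ]]
chest [(array([75.,  3.]), 0.82)]
cup_a []
lid []
knee_knob []
spray_can []
oil_bottle [(array([216.,  52.]), 0.45)]
v_block []
tape_roll [(array([216.,  55.]), 0.78)]
```

```bash
python3 - <<'E'
import cv2
a=cv2.imread('pics/top1.png');b=cv2.imread('pics/side1.png')
cv2.imwrite('pics/t2.png',cv2.resize(a[120:320,110:430],(800,500),interpolation=cv2.INTER_CUBIC))
cv2.imwrite('pics/s2.png',cv2.resize(b[80:420,120:440],(560,595),interpolation=cv2.INTER_CUBIC))
E
```

```text
(no output)
```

View pics/t2.png

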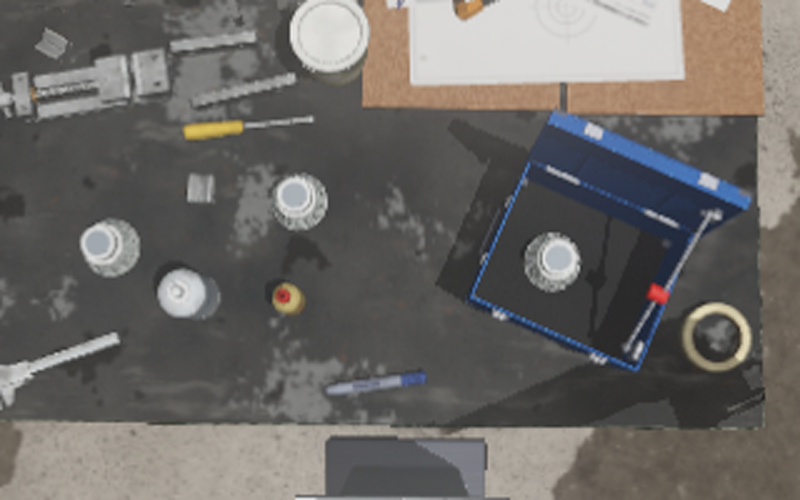

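View pics/s2.png

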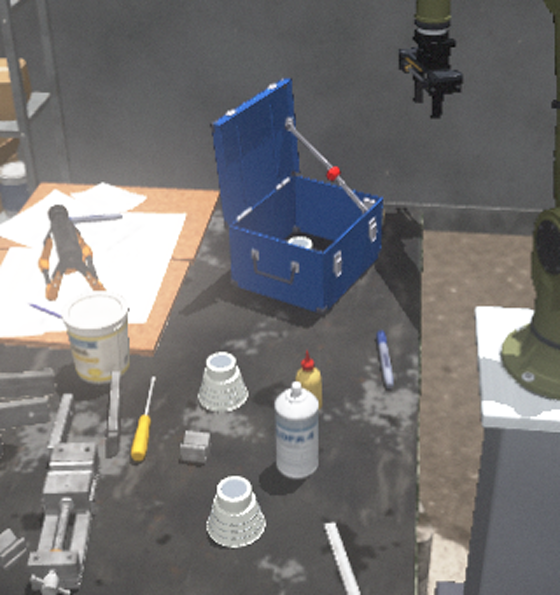

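The top view shows the loose cups with their feet at about (230,198) and (149,216), the chest cup at about (333,222), and the knob at about (373,238). The side view agrees: the lid is upright and the stay is locked. Next I'll fit silhouettes.

```bash
cat >> h.py <<'E'
from scipy.optimize import minimize, least_squares
A=np.linspace(0,2*np.pi,48,endpoint=False)
def cyl(segs,x,y,z0):
    return np.vstack([np.c_[x+r*np.cos(A),y+r*np.sin(A),np.full(48,z0+z)] for r,z in segs])
CUP=[[(.042,0),(.030,.05)],[(.025,.0515),(.025,.074)]]
S=4
def mask(p,parts,x,y,z0):
    m=np.zeros((420*S,560*S),np.uint8)
    for s in parts:
        q=(proj(p,cyl(s,x,y,z0))+.5)*S
        cv2.fillConvexPoly(m,cv2.convexHull(q.astype(np.float32)).astype(np.int32),1)
    return cv2.resize(m.astype(np.float32),(560,420),interpolation=cv2.INTER_AREA)
def fit(obs,parts,x,y,z0):
    def f(v):
        c=0
        for p,m in obs:
            k=mask(p,parts,v[0],v[1],z0); c+=1-np.minimum(k,m).sum()/np.maximum(k,m).sum()
        return c
    r=minimize(f,[x,y],method='Nelder-Mead',options=dict(initial_simplex=[[x,y],[x+.01,y],[x,y+.01]],xatol=2e-4,fatol=1e-4))
    return r.x,r.fun/len(obs)
E
python3 - <<'E'
from h import *
P={n:shot(n) for n in ['top','side']}
M={n:models.cut_out(P[n],'cup_a') for n in P}
for n in P:
    for d in M[n]: print(n,np.round(d['centre']),round(d['p'],2),d['pixels'].sum())
for d in M['top']:
    z0=.008 if d['centre'][0]>300 else 0.
    g=atz(P['top'],d['centre'],z0+.04)
    for n,obs in [('t',[(P['top'],d['pixels'])])]+[('s',[(P['side'],e['pixels'])]) for e in M['side']]:
        print(n,g[:2],fit(obs,[*CUP],g[0],g[1],z0))
t=P['top']
print('knob',[atz(t,d['centre'],.18) for d in models.search_frame(t,'knee_knob')], atz(t,[110+657/2.5,120+294/2.5],.18))
c=np.array([[470,298],[640,370],[530,165]])/2.5+[110,120]
print('rim FL FR BL',[atz(t,x,.142) for x in c])
for n,px,z in [('spray',(182,284),.15),('oil',(285,296),.11),('tape',(716,337),.02),('v',(200,188),.03)]:
    print(n,atz(t,np.array(px)/2.5+[110,120],z))
E
```

```text
top [330. 224.] 0.93 413
top [155. 216.] 0.85 379
top [230. 198.] 0.63 369
side [255. 374.] 0.81 1012
side [245. 298.] 0.61 670
side [291. 220.] 0.38 46
t [ 0.49933095 -0.21568141] (array([ 0.50245799, -0.2234193 ]), np.float64(0.05024069547653198))
s [ 0.49933095 -0.21568141] (array([ 0.49933095, -0.21568141]), np.float64(1.0))
s [ 0.49933095 -0.21568141] (array([ 0.49933095, -0.21568141]), np.float64(1.0))
s [ 0.49933095 -0.21568141] (array([ 0.4983814 , -0.36191894]), np.float64(0.8952015042304993))
t [0.52128153 0.43114148] (array([0.51692172, 0.44590273]), np.float64(0.07052665948867798))
s [0.52128153 0.43114148] (array([0.51559921, 0.44772746]), np.float64(0.04088640213012695))
s [0.52128153 0.43114148] (array([0.52128153, 0.43114148]), np.float64(1.0))
s [0.52128153 0.43114148] (array([0.52128153, 0.43114148]), np.float64(1.0))
t [0.59045956 0.15432686] (array([0.59040333, 0.16074683]), np.float64(0.05653083324432373))
s [0.59045956 0.15432686] (array([0.59045956, 0.15432686]), np.float64(1.0))
s [0.59045956 0.15432686] (array([0.58587963, 0.16346405]), np.float64(0.07732182741165161))
s [0.59045956 0.15432686] (array([0.59045956, 0.15432686]), np.float64(1.0))
knob [array([ 0.45693283, -0.35369302,  0.18      ])] [ 0.44306748 -0.34266068  0.18      ]
rim FL FR BL [array([ 0.43723408, -0.09332972,  0.142     ]), array([ 0.34085883, -0.32645335,  0.142     ]), array([ 0.62316453, -0.17636565,  0.142     ])]
spray [0.45195794 0.30174747 0.15      ]
oil [0.43888724 0.16463568 0.11      ]
tape [ 0.38785161 -0.466487    0.02      ]
v [0.60249111 0.30512155 0.03      ]
```

Request:
{"method": "drive_tool", "body": {"angular": [[0,0,-0.1463],[0,0,-0.1463],[0,0,-0.1463],[0,0,-0.1463],[0,0,-0.1463],[0,0,-0.1463],[0,0,-0.1463],[0,0,-0.1463],[0,0,-0.1463],[0,0,-0.1463],[0,0,-0.1463],[0,0,-0.1463],[0,0,-0.1463],[0,0,-0.1463],[0,0,-0.1463],[0,0,-0.1463]], "delta_pos": [[0,0,-0.8],[0,0,-0.8],[0,0,-0.8],[0,0,-0.8],[0,0,-0.8],[0,0,-0.8],[0,0,-0.8],[0,0,-0.8],[0,0,-0.8],[0,0,-0.8],[0,0,-0.8],[0,0,-0.8],[0,0,-0.8],[0,0,-0.8],[0,0,-0.8],[0,0,-0.8]], "gripper": [8.7,8.7,8.7,8.7,8.7,8.7,8.7,8.7,8.7,8.7,8.7,8.7,8.7,8.7,8.7,8.7], "squeeze": 10}}

```text
time_s: 3.2
tool_pos: [0.2589, -0.5962, 0.3649]
tool_rot: [-180.0, -0.0, 157.9]
force: [-0.9, -0.8, 0.3]
grip_width: 0.0866
grasp_force: 0.0
```

Request:
{"method": "drive_tool", "body": {"angular": [[0,0,0],[0,0,0],[0,0,0],[0,0,0],[0,0,0],[0,0,0],[0,0,0],[0,0,0],[0,0,0],[0,0,0],[0,0,0],[0,0,0],[0,0,0],[0,0,0],[0,0,0],[0,0,0],[0,0,0]], "delta_pos": [[-0.55,2.91,0],[-0.55,2.91,0],[-0.55,2.91,0],[-0.55,2.91,0],[-0.55,2.91,0],[-0.55,2.91,0],[-0.55,2.91,0],[-0.55,2.91,0],[-0.55,2.91,0],[-0.55,2.91,0],[-0.55,2.91,0],[-0.55,2.91,0],[-0.55,2.91,0],[-0.55,2.91,0],[-0.55,2.91,0],[0,0,0],[0,0,0]], "gripper": [8.7,8.7,8.7,8.7,8.7,8.7,8.7,8.7,8.7,8.7,8.7,8.7,8.7,8.7,8.7,8.7,8.7]}}

```text
time_s: 4.9
tool_pos: [0.5018, -0.2236, 0.3647]
tool_rot: [-180.0, 0.0, 157.7]
force: [-1.3, -0.8, 0.5]
grip_width: 0.0872
grasp_force: 0.0
```

```bash
python3 - <<'E'
from h import *
o=telemetry.get_obs(); print(o['time_s'],o['tool_pos'],o['tool_rot'],o['qpos'])
p=shot('wrist','w1'); print(p['origin'],p['orientation'])
for d in models.cut_out(p,'cup_a'):
    print(d['p'],d['centre'],d['pixels'].sum(),fit([(p,d['pixels'])],CUP,.502,-.223,.008))
E
```

```text
4.9 [ 0.50180291 -0.22358849  0.36468311] [-1.79964814e+02  1.59826454e-02  1.57695769e+02] [ 55.87183229   6.65281291 -38.01239343  84.08006134   4.12783493
  90.65433669  85.79105423]
[ 0.43697967 -0.19596212  0.51140705] [1.64832882e+02 3.71506510e-02 6.76605474e+01]
0.87 [281.0, 164.7] 2553 (array([ 0.50407634, -0.22122647]), np.float64(0.053727924823760986))
0.82 [534.3, 126.3] 2537 (array([ 0.502, -0.223]), np.float64(1.0))
```

View pics/w1.png

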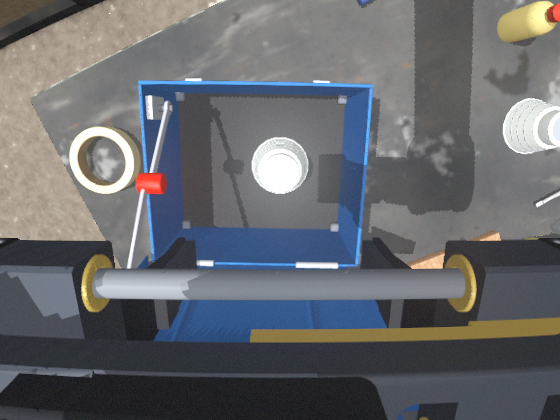

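The wrist view shows the chest rim corners at about (140,82), (372,86), (360,265) and (150,262). The chest cup is at (280,165) and the knob at (150,183). All agree with the top fit. Next I'll move to cup_a.

Request:
{"method": "drive_tool", "body": {"angular": [[0,0,0],[0,0,0],[0,0,0],[0,0,0],[0,0,0],[0,0,0],[0,0,0],[0,0,0],[0,0,0],[0,0,0],[0,0,0],[0,0,0],[0,0,0],[0,0,0]], "delta_pos": [[0.51,3.0,0.9],[0.51,3.0,1.3],[0.51,3.0,1.3],[0.51,3.0,1.3],[0.51,3.0,1.3],[0.51,3.0,1.3],[0.51,3.0,1.3],[0.51,3.0,1.3],[0.51,3.0,1.3],[0.51,3.0,1.3],[0.51,3.0,1.3],[0.51,3.0,1.3],[0.51,3.0,1.3],[0,0,0]], "gripper": [8.7,8.7,8.7,8.7,8.7,8.7,8.7,8.7,8.7,8.7,8.7,8.7,8.7,8.7]}}

```text
time_s: 6.4
tool_pos: [0.5876, 0.1652, 0.1974]
tool_rot: [179.9, -0.2, 157.8]
force: [-0.9, 0.4, 0.5]
grip_width: 0.0869
grasp_force: 0.0
```

```bash
python3 - <<'E'
from h import *
o=telemetry.get_obs(); print(o['time_s'],o['tool_pos'],o['tool_rot'],o['qpos'][6])
p=shot('wrist','w2')
for d in models.cut_out(p,'cup_a'):
    v,e=fit([(p,d['pixels'])],CUP,.588,.162,0)
    D=np.r_[v-o['tool_pos'][:2],0]
    print(d['p'],d['centre'],d['pixels'].sum(),v,e,'tool delta cm',R.from_euler('xyz',o['tool_rot'],degrees=True).inv().apply(D)*100)
E
```

```text
6.4 [0.5876092  0.16520403 0.19739794] [179.9427985   -0.24512105 157.84927777] 37.23432775794409
0.95 [515.8, 27.0] 4683 [0.588 0.162] 1.0 tool delta cm [-0.15700019 -0.28202014 -0.00095323]
0.85 [275.3, 194.6] 5239 [0.59108932 0.16245642] 0.033947646617889404 tool delta cm [-0.42592019 -0.12326472 -0.00194523]
```

Request:
{"method": "drive_tool", "body": {"angular": [[0,0,0],[0,0,0],[0,0,0],[0,0,0],[0,0,0],[0,0,0],[0,0,0],[0,0,0],[0,0,0],[0,0,0],[0,0,0],[0,0,0],[0,0,0],[0,0,0]], "delta_pos": [[-0.35,-0.15,2],[0,0,2.5],[0,0,2.5],[0,0,2.5],[0,0,1.9],[0,0,1],[0,0,0.5],[0,0,0],[0,0,0],[0,0,0],[0,0,0],[0,0,0],[0,0,0],[0,0,0]], "gripper": [8.7,8.7,8.7,8.7,8.7,8.7,8.7,8.7,4,4,4,4,4,4], "squeeze": 12}}

```text
time_s: 7.9
tool_pos: [0.5917, 0.1592, 0.0707]
tool_rot: [180.0, 0.0, 157.6]
force: [-0.0, 0.5, -0.3]
grip_width: 0.0497
grasp_force: 12.0
```

Request:
{"method": "drive_tool", "body": {"angular": [[0,0,0],[0,0,0],[0,0,0],[0,0,0],[0,0,0],[0,0,0],[0,0,0],[0,0,0],[0,0,0],[0,0,0],[0,0,0],[0,0,0],[0,0,0],[0,0,0],[0,0,0],[0,0,0],[0,0,0],[0,0,0],[0,0,0],[0,0,0]], "delta_pos": [[0,0,-1],[0,0,-3],[0,0,-3],[0,0,-3],[0,0,-3],[0,0,-3],[-0.5,-2,-2],[-0.5,-3,0],[-0.5,-3,0],[-0.5,-3,0],[-0.5,-3,0],[-0.5,-3,0],[-0.5,-3,0],[-0.5,-3,0],[-0.5,-3,0],[-0.5,-3,0],[-0.5,-3,0],[-0.5,-3,0],[-0.5,-3.6,0],[0,0,0]], "gripper": [4,4,4,4,4,4,4,4,4,4,4,4,4,4,4,4,4,4,4,4]}}

```text
time_s: 9.9
tool_pos: [0.5022, -0.2291, 0.2506]
tool_rot: [-179.8, -0.0, 157.1]
force: [0.5, 0.1, -1.9]
grip_width: 0.0498
grasp_force: 12.0
```

```bash
python3 - <<'E'
from h import *
o=telemetry.get_obs(); print(o['time_s'],o['tool_pos'],o['tool_rot'],o['force'],o['grip_width'])
p=shot('wrist','w3')
v=o['tool_pos']
for d in models.cut_out(p,'cup_a'):
    print(d['p'],d['centre'],d['pixels'].sum(),fit([(p,d['pixels'])],CUP,v[0],v[1],v[2]-.0707))
E
```

```text
9.9 [ 0.5021848 -0.229082   0.2505853] [-1.79815143e+02 -1.59643475e-02  1.57100576e+02] [ 0.48522163  0.1338516  -1.88613033] 0.04981979658551512
0.78 [288.3, 155.2] 1121 (array([ 0.44645527, -0.20316895]), np.float64(0.9186760187149048))
0.56 [278.6, 219.6] 11771 (array([ 0.4994331 , -0.22747719]), np.float64(0.2326701283454895))
```

View pics/w3.png

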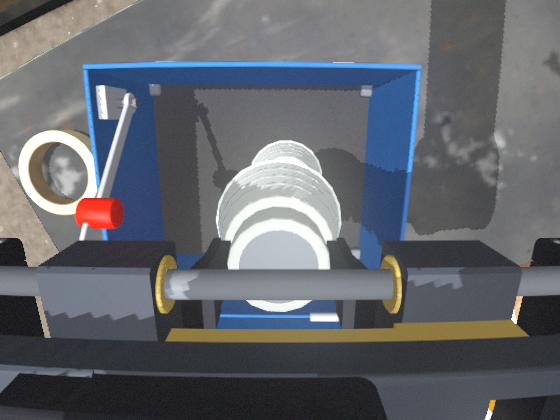

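The picture shows the held cup at column 279 and the chest cup at column 286, so it has to move about 7 mm along +y.

Request:
{"method": "drive_tool", "body": {"angular": [[0,0,0],[0,0,0],[0,0,0],[0,0,0],[0,0,0],[0,0,0],[0,0,0],[0,0,0],[0,0,0],[0,0,0],[0,0,0],[0,0,0]], "delta_pos": [[0,0.75,1],[0,0,2],[0,0,2],[0,0,2],[0,0,2],[0,0,1.5],[0,0,1.5],[0,0,1],[0,0,0.7],[0,0,0.5],[0,0,0.2],[0,0,0]], "gripper": [4,4,4,4,4,4,4,4,4,4,4,4]}}

```text
time_s: 11.2
tool_pos: [0.5076, -0.2157, 0.1066]
tool_rot: [180.0, 0.0, 157.6]
force: [-0.4, -0.6, -0.7]
grip_width: 0.0499
grasp_force: 12.0
```

Request:
{"method": "drive_tool", "body": {"angular": [[0,0,0],[0,0,0],[0,0,0]], "delta_pos": [[0,0,0.15],[0,0,0.1],[0,0,0]], "gripper": [4,4,4]}}

```text
time_s: 11.5
tool_pos: [0.5077, -0.2159, 0.1046]
tool_rot: [-180.0, 0.1, 157.6]
force: [-1.4, -0.3, 2.7]
grip_width: 0.0498
grasp_force: 12.0
```

```bash
python3 - <<'E'
from h import *
o=telemetry.get_obs(); print(o['time_s'],o['tool_pos'],o['force'])
p=shot('top')
for d in models.cut_out(p,'cup_0'): print(d['p'],d['centre'],d['pixels'].sum())
p=shot('wrist','w4')
E
```

```text
11.5 [ 0.50774511 -0.21592933  0.10464461] [-1.38965764 -0.28305613  2.73808009]
0.74 [400.4, 246.7] 328
0.55 [154.2, 215.4] 304
```

View pics/w4.png

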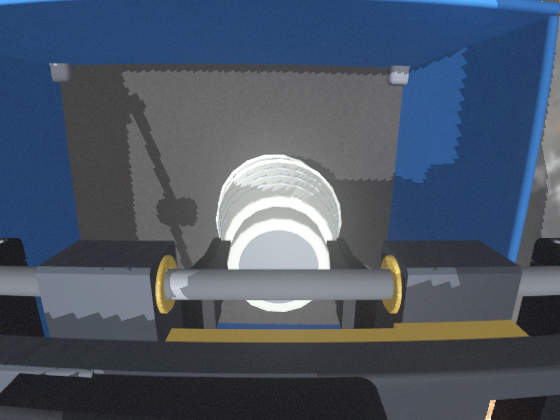

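The fingers felt 2.7 N at exactly the nested height, so cup_a is seated. I'll release, rise and measure the stack.

Request:
{"method": "drive_tool", "body": {"angular": [[0,0,0],[0,0,0],[0,0,0],[0,0,0],[0,0,0],[0,0,0],[0,0,0],[0,0,0],[0,0,0],[0,0,0],[0,0,0],[0,0,0],[0,0,0],[0,0,0],[0,0,0],[0,0,0]], "delta_pos": [[0,0,-0.1],[0,0,0],[0,0,0],[0,0,0],[0,0,-1],[0,0,-2],[0,0,-2],[0,0,-2],[0,0,-2],[0,0,-2],[0,0,-2],[0,0,-2],[0,0,-2],[0,0,-2],[0,0,-1],[0,0,0]], "gripper": [8.7,8.7,8.7,8.7,8.7,8.7,8.7,8.7,8.7,8.7,8.7,8.7,8.7,8.7,8.7,8.7]}}

```text
time_s: 13.25
tool_pos: [0.5082, -0.2157, 0.3068]
tool_rot: [-180.0, 0.2, 157.6]
force: [-0.1, -0.8, 0.1]
grip_width: 0.087
grasp_force: 0.0
```

```bash
python3 - <<'E'
from h import *
o=telemetry.get_obs(); print(o['time_s'],o['tool_pos'],o['tool_rot'],o['force'])
p=shot('wrist','w5')
ST=CUP+[[(.042,.026),(.030,.076)],[(.025,.0775),(.025,.1)]]
for d in models.cut_out(p,'cup_a'):
    print(d['p'],d['centre'],d['pixels'].sum(),fit([(p,d['pixels'])],ST,.507,-.216,.008),fit([(p,d['pixels'])],CUP,.507,-.216,.008))
t=shot('top')
for d in models.cut_out(t,'cup_a'):
  if d['centre'][0]>300: print(d['p'],d['centre'],d['pixels'].sum(),fit([(t,d['pixels'])],ST,.507,-.216,.008),fit([(t,d['pixels'])],CUP,.507,-.216,.008))
c=np.array([atz(p,x,.142)[:2] for x in [(84,66),(420,66)]]); print(c)
E
```

```text
13.25 [ 0.50820851 -0.21568953  0.30682634] [-1.79976407e+02  1.77149110e-01  1.57608996e+02] [-0.12851802 -0.79673807  0.1472208 ]
0.8 [278.6, 172.1] 3535 (array([ 0.50721307, -0.21462706]), np.float64(0.03721517324447632)) (array([ 0.50966764, -0.21641149]), np.float64(0.12947314977645874))
0.59 [261.7, 144.8] 8 (array([ 0.497625 , -0.2119375]), np.float64(0.9977244138717651)) (array([ 0.50446094, -0.21566797]), np.float64(0.9973983764648438))
0.57 [329.0, 226.3] 248 (array([ 0.4949863 , -0.20449258]), np.float64(0.41667890548706055)) (array([ 0.50016017, -0.21272539]), np.float64(0.3729456663131714))
[[ 0.33343663 -0.33201458]
 [ 0.44971002 -0.05443739]]
```

View pics/w5.png

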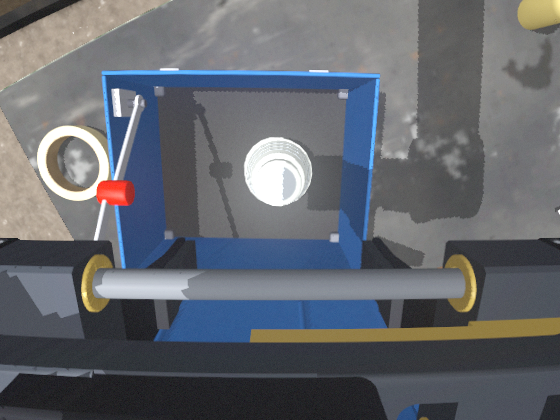

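The stack fit is good: cup_a sits nested at about (0.507, -0.215), centred near (278,172) in the picture. Next is cup_b.

Request:
{"method": "drive_tool", "body": {"angular": [[0,0,0],[0,0,0],[0,0,0],[0,0,0],[0,0,0],[0,0,0],[0,0,0],[0,0,0],[0,0,0],[0,0,0],[0,0,0],[0,0,0],[0,0,0],[0,0,0],[0,0,0],[0,0,0],[0,0,0],[0,0,0],[0,0,0],[0,0,0]], "delta_pos": [[1.22,3.08,0],[1.22,3.08,0],[1.22,3.08,0],[1.22,3.08,0],[1.22,3.08,0],[1.22,3.08,0],[1.22,3.08,0],[1.22,3.08,0],[1.22,3.08,0],[1.22,3.08,0],[1.22,3.08,0],[1.22,3.08,0],[1.22,3.08,0],[1.22,3.08,0],[1.22,3.08,0],[1.22,3.08,0],[1.22,3.08,1],[1.22,3.08,2],[1.22,3.08,2.5],[1.22,3.08,2.5]], "gripper": [8.7,8.7,8.7,8.7,8.7,8.7,8.7,8.7,8.7,8.7,8.7,8.7,8.7,8.7,8.7,8.7,8.7,8.7,8.7,8.7]}}

```text
time_s: 15.45
tool_pos: [0.5164, 0.4478, 0.2228]
tool_rot: [-179.9, -0.0, 157.6]
force: [0.4, -0.4, 0.7]
grip_width: 0.0874
grasp_force: 0.0
```

Request:
{"method": "drive_tool", "body": {"angular": [[0,0,0],[0,0,0]], "delta_pos": [[0,0,2],[0,0,0]], "gripper": [8.7,8.7]}}

```text
time_s: 15.65
tool_pos: [0.5143, 0.4462, 0.2001]
tool_rot: [-179.6, -0.2, 157.8]
force: [0.9, -0.3, 0.0]
grip_width: 0.0872
grasp_force: 0.0
```

```bash
python3 - <<'E'
from h import *
p=shot('wrist','w6')
o=telemetry.get_obs(); print(o['time_s'],o['tool_pos'],o['tool_rot'],o['qpos'][6])
for d in models.cut_out(p,'cup_a'):
    v,e=fit([(p,d['pixels'])],CUP,.516,.447,0)
    D=np.r_[v-o['tool_pos'][:2],0]
    print(d['p'],d['centre'],d['pixels'].sum(),v,e,'tool delta cm',R.from_euler('xyz',o['tool_rot'],degrees=True).inv().apply(D)*100)
E
```

```text
15.7 [0.51577953 0.445947   0.20250727] [-1.79758643e+02 -1.16320150e-01  1.57643533e+02] 7.0565903273735575
0.79 [281.3, 188.9] 5276 [0.51826557 0.44695182] 0.0346713662147522 tool delta cm [-0.19169673  0.18748673 -0.00117897]
```

Request:
{"method": "drive_tool", "body": {"angular": [[0,0,0],[0,0,0],[0,0,0],[0,0,0],[0,0,0],[0,0,0],[0,0,0],[0,0,0],[0,0,0],[0,0,0],[0,0,0],[0,0,0],[0,0,0],[0,0,0]], "delta_pos": [[-0.2,0.1,2],[0,0,2.5],[0,0,2.5],[0,0,2.5],[0,0,1.9],[0,0,1],[0,0,0.7],[0,0,0],[0,0,0],[0,0,0],[0,0,0],[0,0,0],[0,0,0],[0,0,0]], "gripper": [8.7,8.7,8.7,8.7,8.7,8.7,8.7,8.7,4,4,4,4,4,4], "squeeze": 12}}

```text
time_s: 17.15
tool_pos: [0.5188, 0.4469, 0.0741]
tool_rot: [-180.0, 0.0, 157.6]
force: [0.1, 0.3, 0.2]
grip_width: 0.0494
grasp_force: 12.0
```

Request:
{"method": "drive_tool", "body": {"angular": [[0,0,0],[0,0,0],[0,0,0],[0,0,0],[0,0,0],[0,0,0],[0,0,0],[0,0,0],[0,0,0]], "delta_pos": [[0,0,-1],[0,0,-2],[0,0,-2.5],[0,0,-2.5],[0,0,-2.5],[0,0,-2.5],[0,0,-2.5],[0,0,-2.5],[0,0,-2]], "gripper": [4,4,4,4,4,4,4,4,4]}}

```text
time_s: 18.05
tool_pos: [0.5187, 0.4474, 0.2764]
tool_rot: [179.9, 0.0, 157.6]
force: [0.4, 0.4, -0.4]
grip_width: 0.0495
grasp_force: 12.0
```

Request:
{"method": "drive_tool", "body": {"angular": [[0,0,0],[0,0,0],[0,0,0],[0,0,0],[0,0,0],[0,0,0],[0,0,0],[0,0,0],[0,0,0],[0,0,0],[0,0,0],[0,0,0],[0,0,0],[0,0,0],[0,0,0],[0,0,0],[0,0,0],[0,0,0],[0,0,0],[0,0,0]], "delta_pos": [[-1.21,-3.08,0],[-1.21,-3.08,0],[-1.21,-3.08,0],[-1.21,-3.08,0],[-1.21,-3.08,0],[-1.21,-3.08,0],[-1.21,-3.08,0],[-1.21,-3.08,0],[-1.21,-3.08,0],[-1.21,-3.08,0],[-1.21,-3.08,0],[-1.21,-3.08,0],[-1.21,-3.08,0],[-1.21,-3.08,0],[-1.21,-3.08,0],[-1.21,-3.08,0],[-1.21,-3.08,0],[-1.21,-3.08,0],[-1.21,-3.08,0],[-1.21,-3.08,0]], "gripper": [4,4,4,4,4,4,4,4,4,4,4,4,4,4,4,4,4,4,4,4]}}

```text
time_s: 20.05
tool_pos: [0.5078, -0.2156, 0.2748]
tool_rot: [-180.0, 0.0, 157.6]
force: [0.4, 0.5, -0.8]
grip_width: 0.0497
grasp_force: 12.0
```

Request:
{"method": "drive_tool", "body": {"angular": [[0,0,0],[0,0,0],[0,0,0],[0,0,0]], "delta_pos": [[0,0,0],[0,0,0],[0,0,0],[0,0,0]], "gripper": [4,4,4,4]}}

```text
time_s: 20.45
tool_pos: [0.5082, -0.213, 0.2745]
tool_rot: [-180.0, 0.0, 157.8]
force: [0.0, -0.8, 0.1]
grip_width: 0.0496
grasp_force: 12.0
```

Request:
{"method": "drive_tool", "body": {"angular": [[0,0,0],[0,0,0],[0,0,0],[0,0,0],[0,0,0],[0,0,0],[0,0,0],[0,0,0],[0,0,0],[0,0,0],[0,0,0]], "delta_pos": [[0,0,1.4],[0,0,2],[0,0,2],[0,0,2],[0,0,1.5],[0,0,1.5],[0,0,1.5],[0,0,1],[0,0,0.7],[0,0,0.4],[0,0,0]], "gripper": [4,4,4,4,4,4,4,4,4,4,4]}}

```text
time_s: 21.55
tool_pos: [0.5082, -0.2148, 0.1343]
tool_rot: [-180.0, 0.0, 157.6]
force: [-0.4, 0.1, -0.7]
grip_width: 0.0497
grasp_force: 12.0
```

Request:
{"method": "drive_tool", "body": {"angular": [[0,0,0],[0,0,0],[0,0,0]], "delta_pos": [[0,0,0.1],[0,0,0.1],[0,0,0]], "gripper": [4,4,4]}}

```text
time_s: 21.85
tool_pos: [0.5086, -0.215, 0.1338]
tool_rot: [-180.0, 0.1, 157.6]
force: [-2.7, 0.6, 7.6]
grip_width: 0.0495
grasp_force: 12.0
```

Cup_b is seated at 7.6 N. I'll release, rise and check.

Request:
{"method": "drive_tool", "body": {"angular": [[0,0,0],[0,0,0],[0,0,0],[0,0,0],[0,0,0],[0,0,0],[0,0,0],[0,0,0],[0,0,0],[0,0,0],[0,0,0],[0,0,0],[0,0,0],[0,0,0]], "delta_pos": [[0,0,-0.2],[0,0,0],[0,0,0],[0,0,0],[0,0,-1],[0,0,-2],[0,0,-2],[0,0,-2],[0,0,-2],[0,0,-2],[0,0,-2],[0,0,-2],[0,0,-1],[0,0,0]], "gripper": [8.7,8.7,8.7,8.7,8.7,8.7,8.7,8.7,8.7,8.7,8.7,8.7,8.7,8.7]}}

```text
time_s: 23.25
tool_pos: [0.5086, -0.2149, 0.2957]
tool_rot: [-180.0, 0.2, 157.6]
force: [0.1, -0.9, 0.5]
grip_width: 0.0869
grasp_force: 0.0
```

```bash
python3 - <<'E'
from h import *
p=shot('wrist','w7')
o=telemetry.get_obs(); print(o['time_s'],o['tool_pos'],o['tool_rot'],o['force'],o['qpos'])
s=lambda n:sum([[[(r,z+.026*i) for r,z in q] for q in CUP] for i in range(n)],[])
for d in models.cut_out(p,'cup_a'):
    print(d['p'],d['centre'],d['pixels'].sum(),[fit([(p,d['pixels'])],s(n),.507,-.216,.008) for n in (2,3)])
for d in models.cut_out(p,'knee_knob'):
    print('knob',d['p'],d['centre'],d['pixels'].sum(),atz(p,d['centre'],.182))
E
```

```text
23.3 [ 0.50800855 -0.21471749  0.29436529] [-1.79985158e+02  5.18075611e-02  1.57607159e+02] [-0.12842282 -0.8790868  -0.12562385] [ 61.32765389   8.5691681  -45.48745387  90.93791145   6.16562981
  83.0217301   83.0223316 ]
0.97 [276.1, 176.1] 4259 [(array([ 0.51373605, -0.21541483]), np.float64(0.1179267168045044)), (array([ 0.50911519, -0.21425366]), np.float64(0.05695629119873047))]
0.59 [271.8, 141.0] 114 [(array([ 0.49846851, -0.20825891]), np.float64(0.9692577123641968)), (array([ 0.4867998 , -0.20829248]), np.float64(0.9731535911560059))]
knob 0.71 [98.8, 200.7] 1261 [ 0.44794891 -0.34885686  0.182     ]
```

View pics/w7.png

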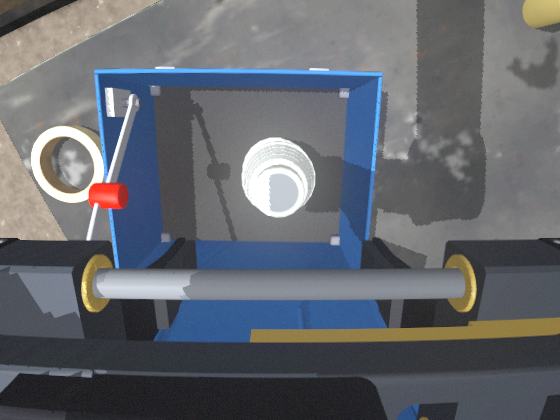

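The picture shows three nested cups at about (277,178), and the knob centre at (108,196). Next I'll compute the knob position and the chest pose.

```bash
python3 - <<'E'
from h import *
p=shot('wrist'); 
k=p['pixels'].astype(int); m=(k[...,0]>150)&(k[...,1]<60)&(k[...,2]<60); m[:,:60]=0;m[:,160:]=0; m[:150]=0;m[230:]=0
c=np.argwhere(m).mean(0)[::-1]; print(c,m.sum(),atz(p,c,.184))
c4=np.array([atz(p,x,.142)[:2] for x in [(97,72),(382,74)]]); print(c4,np.linalg.norm(c4[1]-c4[0]))
d=c4[1]-c4[0]; d/=np.linalg.norm(d); x=np.array([d[1],-d[0]]); ctr=c4.mean(0)+.106*x
print('yaw',np.degrees(np.arctan2(x[1],x[0])),'centre',ctr,'knob pred',ctr-.002*x-.106*d)
t=shot('top')
k=t['pixels'].astype(int); m=(k[...,0]>150)&(k[...,1]<70)&(k[...,2]<70); m[:,:350]=0; m[:,400:]=0;m[:215]=0;m[255:]=0
if m.sum(): c=np.argwhere(m).mean(0)[::-1]; print('top',c,m.sum(),atz(t,c,.186))
E
```

```text
[111.595 195.885] 400 [ 0.44676767 -0.33351705  0.184     ]
[[ 0.34582294 -0.31610502]
 [ 0.44222847 -0.09146582]] 0.2444520310720184
yaw -23.226940800985624 centre [ 0.49143441 -0.24558907] knob pred [ 0.44779286 -0.34220902]
top [374. 240.] 3 [ 0.43478074 -0.34521148  0.186     ]
```

Request:
{"method": "drive_tool", "body": {"angular": [[0,0,0],[0,0,0],[0,0,0],[0,0,0],[0,0,0],[0,0,0],[0,0,0],[0,0,0]], "delta_pos": [[0.17,-2.0,0],[0.17,-2.0,1],[0.17,-2.0,1],[0.17,-2.0,1],[0.17,-2.0,1],[0.17,-2.0,1],[0.17,-2.0,1],[0,0,0]], "gripper": [0,0,0,0,0,0,0,0]}}

```text
time_s: 24.3
tool_pos: [0.4403, -0.3421, 0.2315]
tool_rot: [180.0, -0.3, 157.3]
force: [-0.7, -0.7, -0.8]
grip_width: 0.0308
grasp_force: 0.0
```

```bash
python3 - <<'E'
from h import *
p=shot('wrist','w8')
o=telemetry.get_obs(); print(o['time_s'],o['tool_pos'],o['tool_rot'],o['force'],o['grip_width'])
# tip and knob pred
print(proj(p,[[*o['tool_pos'][:2],o['tool_pos'][2]-.014],[.445,-.341,.18]]))
E
```

```text
24.35 [ 0.44211603 -0.34022464  0.2326663 ] [ 1.79931691e+02 -1.49619645e-01  1.57434703e+02] [0.0993778  0.76213394 0.25910727] 0.026752051682494383
[[281.36698447 259.39249829]
 [281.43703274 238.78999954]]
```

View pics/w8.png

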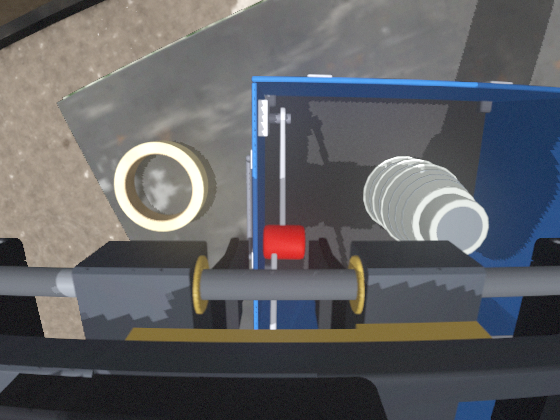

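The knob shows at (285,242), within 3 mm of the prediction of (281,239), and the stack looks intact. Now I'll press down and back along the arc.

Request:
{"method": "drive_tool", "body": {"angular": [[0,0,0],[0,0,0],[0,0,0],[0,0,0],[0,0,0],[0,0,0],[0,0,0],[0,0,0],[0,0,0],[0,0,0]], "delta_pos": [[-0.2,0.3,0.5],[0,0,0.8],[0,0,0.8],[0,0,0.3],[0,0,0.3],[-0.15,0,0.3],[-0.27,0,0.3],[-0.27,0,0.3],[-0.27,0,0.3],[0,0,0]], "gripper": [0,0,0,0,0,0,0,0,0,0]}}

```text
time_s: 25.35
tool_pos: [0.4557, -0.3406, 0.1944]
tool_rot: [179.9, -0.0, 157.6]
force: [-0.4, 3.2, -2.0]
grip_width: 0.0004
grasp_force: 1.7
```

```bash
python3 - <<'E'
from h import *
p=shot('wrist','w9')
o=telemetry.get_obs(); print(o['time_s'],o['tool_pos'],o['tool_rot'],o['force'],o['grip_width'])
E
```

```text
25.4 [ 0.45566624 -0.34057456  0.1944091 ] [ 1.79923790e+02 -2.98327825e-02  1.57640288e+02] [-0.12531727  2.32564219 -1.41144979] 0.0006674797897717044
```

View pics/w9.png

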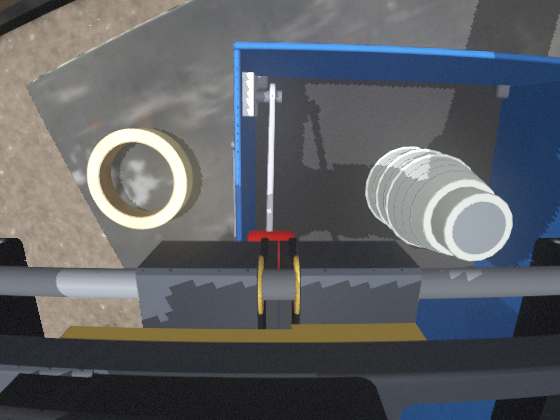

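The fingers are on the roller, whose red part shows at (272,237). I'll continue the arc.

Request:
{"method": "drive_tool", "body": {"angular": [[0,0,0],[0,0,0],[0,0,0],[0,0,0],[0,0,0],[0,0,0]], "delta_pos": [[-0.15,0,0.35],[-0.2,0,0.35],[-0.2,0,0.35],[-0.2,0,0.35],[-0.2,0,0.35],[0,0,0]], "gripper": [0,0,0,0,0,0]}}

```text
time_s: 26.0
tool_pos: [0.464, -0.344, 0.1772]
tool_rot: [179.9, -0.1, 157.6]
force: [-1.2, 4.7, 1.5]
grip_width: -0.0003
grasp_force: 3.1
```

```bash
python3 - <<'E'
from h import *
p=shot('wrist','w10');s=shot('side','s10')
o=telemetry.get_obs(); print(o['time_s'],o['tool_pos'],o['tool_rot'],o['force'],o['grip_width'])
a=p['pixels'][40:340,150:400]; b=s['pixels'][100:280,200:380]; s0=cv2.imread('pics/side1.png')[100:280,200:380,::-1]
f=lambda i:cv2.resize(i,(266,300))
cv2.imwrite('pics/c10.png',np.hstack([f(a),f(s0),f(b)])[:,:,::-1])
E
```

```text
26.1 [ 0.46404489 -0.34399351  0.17725005] [ 1.79942369e+02 -7.09167998e-02  1.57631145e+02] [-1.18227729  4.88323078  1.78243886] 0.0008069671179962328
```

View pics/c10.png

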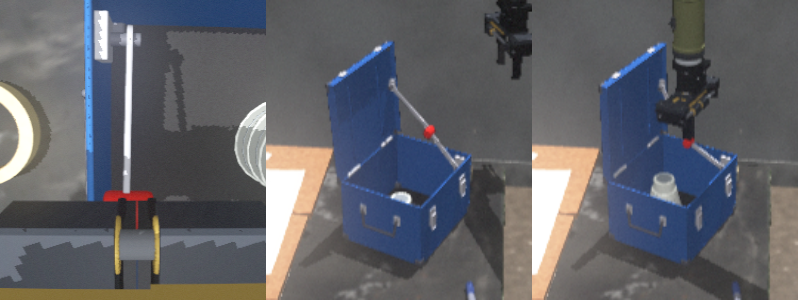

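The stay is visibly bent: the knob is under the fingertips, about 28 mm lower, and the lower link is flatter. Next I'll lift, pass over the lid edge and come down behind it.

Request:
{"method": "drive_tool", "body": {"angular": [[0,0,0],[0,0,0],[0,0,0],[0,0,0],[0,0,0],[0,0,0],[0,0,0],[0,0,0],[0,0,0],[0,0,0],[0,0,0]], "delta_pos": [[0,0,-0.5],[0,0,-2],[0,0,-2.5],[0,0,-2.5],[0,0,-2.5],[0,0,-2.5],[0,0,-2.5],[0,0,-2.5],[0,0,-2.5],[0,0,-2.5],[0,0,-2]], "gripper": [0,0,0,0,0,0,0,0,0,0,0]}}

```text
time_s: 27.2
tool_pos: [0.4638, -0.347, 0.4249]
tool_rot: [-179.8, 0.2, 157.5]
force: [0.4, -0.9, -0.7]
grip_width: 0.0005
grasp_force: 0.0
```

```bash
cat >> h.py <<'E'
C=np.array([.4895,-.247]); yw=np.radians(-22.4); cx=np.array([np.cos(yw),np.sin(yw)]); cy=np.array([-cx[1],cx[0]])
def c2w(x,y,z): return np.r_[C+x*cx+y*cy,z]
def edge(low,r=.214,n=.010,y=0):
    a=1.66-low; return c2w(.104-r*np.cos(a)+n*np.sin(a),y,.142+r*np.sin(a)+n*np.cos(a))
def lidfit(s,name='lid_edge'):
    out=[]
    for d in models.search_frame(s,name):
        g=np.linspace(0,1.7,341); q=np.array([proj(s,edge(x))[0] for x in g]); e=np.linalg.norm(q-d['centre'],axis=1)
        out.append((round(d['p'],2),np.round(d['centre']),g[e.argmin()],round(e.min(),1)))
    return out
E
python3 - <<'E'
from h import *
o=telemetry.get_obs(); print(o['time_s'],o['tool_pos'],o['tool_rot'],o['force'],o['qpos'])
s=shot('side','s11')
print(lidfit(s)); print('knob',models.search_frame(s,'knee_knob')[:2],proj(s,[c2w(-.002,-.106,.18),c2w(.016,-.106,.152)]))
k=s['pixels'].astype(int); m=(k[...,0]>130)&(k[...,1]<70)&(k[...,2]<70); m[:100]=0;m[240:]=0;m[:,:200]=0;m[:,380:]=0
print(m.sum(),np.argwhere(m).mean(0)[::-1])
q=o['tool_pos'];D=c2w(.165,0,.42)-q
print('tool d',R.from_euler('xyz',o['tool_rot'],degrees=True).inv().apply(D)*100)
E
```

```text
27.2 [ 0.46384394 -0.34697664  0.42494416] [-179.80420977    0.20831823  157.45083297] [ 0.3583013  -0.93408625 -0.71171889] [ 67.27210264  11.63308937 -40.39845034  72.80212498   7.76213914
  97.98813864  96.02518183]
[(0.66, array([266., 165.]), np.float64(0.295), np.float64(26.6))]
knob [{'centre': [267.8, 163.3], 'p': 0.58}, {'centre': [284.9, 200.1], 'p': 0.57}] [[308.8077667  178.07600411]
 [304.33239713 183.90388147]]
31 [305.4516129 185.       ]
tool d [-15.03364942  10.26197217   0.51401513]
```

The knob at (305,185) matches the broken position.

Request:
{"method": "drive_tool", "body": {"angular": [[0,0,0],[0,0,0],[0,0,0],[0,0,0],[0,0,0],[0,0,0],[0,0,0],[0,0,0],[0,0,0],[0,0,0],[0,0,0],[0,0,0]], "delta_pos": [[-2.5,1.7,-0.5],[-2.5,1.7,0],[-2.5,1.7,0],[-2.5,1.7,0],[-2.5,1.7,0],[-2.5,1.7,0],[0,0,1],[0,0,2],[0,0,2],[0,0,2],[0,0,1.5],[0,0,0]], "gripper": [0,0,0,0,0,0,0,0,0,0,0,0]}}

```text
time_s: 28.55
tool_pos: [0.6395, -0.3091, 0.3388]
tool_rot: [-179.9, -0.3, 157.5]
force: [-1.2, 0.2, -0.8]
grip_width: 0.0005
grasp_force: 0.0
```

```bash
python3 - <<'E'
from h import *
o=telemetry.get_obs(); print(o['time_s'],o['tool_pos'],o['tool_rot'],o['force'],o['qpos'])
d=o['tool_pos'][:2]-C; print('chest',d@cx,d@cy)
# plan: tip at P(r=.190)+9.5mm in chest x
pr=None
for low in np.arange(0,1.67,.1).tolist()+[1.66]:
    a=1.66-low; r=.19
    x=.104-r*np.cos(a)+.010*np.sin(a)+.0095; z=.142+r*np.sin(a)+.010*np.cos(a)+.014
    if pr: print(round(low,2),np.round([x,z],3),'dtoolx %.1f dz %.1f'%(-(x-pr[0])*100,-(z-pr[1])*100))
    pr=(x,z)
    if low==0: print(x,z)
E
```

```text
28.55 [ 0.63946895 -0.30914317  0.3387672 ] [-179.88176262   -0.31086089  157.5101656 ] [-1.20476938  0.23608563 -0.76162454] [ 48.30681947  30.20482443 -41.3429106   61.27337771  19.5461207
  95.15392821  80.27903043]
chest 0.16233412039830228 -0.0003054982755458255
0.14038646911709257 0.34435370391477743
0.1 [0.121 0.346] dtoolx 1.9 dz -0.2
0.2 [0.102 0.346] dtoolx 1.9 dz 0.0
0.3 [0.084 0.344] dtoolx 1.9 dz 0.2
0.4 [0.065 0.34 ] dtoolx 1.9 dz 0.4
0.5 [0.047 0.334] dtoolx 1.8 dz 0.6
0.6 [0.029 0.327] dtoolx 1.7 dz 0.8
0.7 [0.013 0.317] dtoolx 1.7 dz 0.9
0.8 [-0.003  0.307] dtoolx 1.6 dz 1.1
0.9 [-0.017  0.294] dtoolx 1.4 dz 1.2
1.0 [-0.03  0.28] dtoolx 1.3 dz 1.4
1.1 [-0.042  0.265] dtoolx 1.2 dz 1.5
1.2 [-0.052  0.249] dtoolx 1.0 dz 1.6
1.3 [-0.061  0.232] dtoolx 0.8 dz 1.7
1.4 [-0.068  0.215] dtoolx 0.7 dz 1.8
1.5 [-0.072  0.196] dtoolx 0.5 dz 1.8
1.6 [-0.076  0.177] dtoolx 0.3 dz 1.9
1.66 [-0.077  0.166] dtoolx 0.1 dz 1.1
```

Request:
{"method": "drive_tool", "body": {"angular": [[0,0,0],[0,0,0],[0,0,0],[0,0,0],[0,0,0],[0,0,0],[0,0,0],[0,0,0],[0,0,0],[0,0,0],[0,0,0],[0,0,0],[0,0,0]], "delta_pos": [[1,0,-0.4],[1.2,0,0],[0.95,0,-0.1],[0.95,0,-0.1],[0.95,0,0],[0.95,0,0],[0.95,0,0.1],[0.95,0,0.1],[0.95,0,0.2],[0.95,0,0.2],[0.9,0,0.3],[0.9,0,0.3],[0,0,0]], "gripper": [0,0,0,0,0,0,0,0,0,0,0,0,0]}}

```text
time_s: 29.85
tool_pos: [0.5325, -0.2632, 0.3357]
tool_rot: [-179.9, -0.2, 157.6]
force: [-0.7, -0.1, 0.1]
grip_width: 0.0005
grasp_force: 0.0
```

```bash
cat >> h.py <<'E'
def st():
    o=telemetry.get_obs(); d=o['tool_pos'][:2]-C; f=o['force']
    print(o['time_s'],'chest',np.round([d@cx,d@cy,o['tool_pos'][2]],4),'F chest',np.round([f[:2]@cx,f[:2]@cy,f[2]],1),o['tool_rot'].round(1))
E
python3 - <<'E'
from h import *
st(); s=shot('side','s12'); print(lidfit(s)); 
k=s['pixels'].astype(int); m=(k[...,0]>130)&(k[...,1]<70)&(k[...,2]<70); m[:100]=0;m[240:]=0;m[:,:200]=0;m[:,380:]=0
print(m.sum(),np.argwhere(m).mean(0)[::-1])
# blue silhouette top of lid vs predicted corners
b=(k[...,2]>k[...,0]*1.8)&(k[...,2]>60); r=np.argwhere(b); print('blue top row',r[:,0].min(), r[r[:,0]<r[:,0].min()+3].mean(0))
for l in (.1,.3,.4,.5,.6): print(l,proj(s,[edge(l,.22,0,.13),edge(l,.22,0,-.13)]).round().tolist())
E
```

```text
29.85 chest [0.0459 0.0014 0.3357] F chest [-0.6 -0.3  0.1] [-179.9   -0.2  157.6]
[(0.87, array([279., 169.]), np.float64(0.645), np.float64(23.8))]
28 [302.82142857 193.67857143]
blue top row 135 [136.28571429 307.04761905]
0.1 [[246.0, 150.0], [286.0, 123.0]]
0.3 [[258.0, 154.0], [297.0, 127.0]]
0.4 [[264.0, 157.0], [303.0, 129.0]]
0.5 [[270.0, 160.0], [308.0, 132.0]]
0.6 [[275.0, 164.0], [313.0, 136.0]]
```

The lid is at about 0.5 and following the fingers.

Request:
{"method": "drive_tool", "body": {"angular": [[0,0,0],[0,0,0],[0,0,0],[0,0,0],[0,0,0],[0,0,0],[0,0,0],[0,0,0],[0,0,0],[0,0,0],[0,0,0],[0,0,0],[0,0,0]], "delta_pos": [[0.85,0,0.4],[0.85,0,0.4],[0.85,0,0.45],[0.85,0,0.45],[0.8,0,0.55],[0.8,0,0.55],[0.7,0,0.6],[0.7,0,0.6],[0.65,0,0.7],[0.65,0,0.7],[0.6,0,0.75],[0.6,0,0.75],[0,0,0]], "gripper": [0,0,0,0,0,0,0,0,0,0,0,0,0]}}

```text
time_s: 31.25
tool_pos: [0.4506, -0.2292, 0.2661]
tool_rot: [-180.0, -0.2, 157.6]
force: [0.2, -0.1, 0.1]
grip_width: 0.0004
grasp_force: 0.0
```

```bash
python3 - <<'E'
from h import *
st(); s=shot('side','s13'); print(lidfit(s)); 
k=s['pixels'].astype(int)
b=(k[...,2]>k[...,0]*1.8)&(k[...,2]>60); r=np.argwhere(b); print('blue top row',r[:,0].min(), r[r[:,0]<r[:,0].min()+3].mean(0))
for l in (.8,.9,1,1.1,1.2): print(l,proj(s,[edge(l,.22,0.01,.13),edge(l,.22,0.01,-.13)]).round().tolist())
E
```

```text
31.25 chest [-0.0427  0.0016  0.2661] F chest [0.2 0.  0.1] [-180.    -0.2  157.6]
[(0.68, array([289., 191.]), np.float64(1.185), np.float64(30.1))]
blue top row 131 [131.  40.]
0.8 [[283.0, 172.0], [320.0, 142.0]]
0.9 [[288.0, 177.0], [324.0, 147.0]]
1 [[292.0, 182.0], [328.0, 152.0]]
1.1 [[296.0, 188.0], [331.0, 158.0]]
1.2 [[299.0, 194.0], [334.0, 163.0]]
```

Request:
{"method": "drive_tool", "body": {"angular": [[0,0,0],[0,0,0],[0,0,0],[0,0,0],[0,0,0],[0,0,0],[0,0,0],[0,0,0],[0,0,0],[0,0,0],[0,0,0],[0,0,0],[0,0,0]], "delta_pos": [[0.5,0,0.8],[0.5,0,0.8],[0.4,0,0.85],[0.4,0,0.85],[0.35,0,0.9],[0.35,0,0.9],[0.25,0,0.9],[0.25,0,0.9],[0.15,0,0.9],[0.15,0,0.9],[0.1,0,0.6],[0,0,0.5],[0,0,0]], "gripper": [0,0,0,0,0,0,0,0,0,0,0,0,0]}}

```text
time_s: 32.65
tool_pos: [0.4203, -0.2166, 0.1688]
tool_rot: [180.0, -0.1, 157.6]
force: [0.1, -0.5, 0.3]
grip_width: 0.0006
grasp_force: 0.0
```

Request:
{"method": "drive_tool", "body": {"angular": [[0,0,0],[0,0,0]], "delta_pos": [[0,0,0.2],[0,0,0]], "gripper": [0,0]}}

```text
time_s: 32.85
tool_pos: [0.4208, -0.2168, 0.1676]
tool_rot: [-180.0, 0.0, 157.6]
force: [-0.1, 0.8, -0.1]
grip_width: 0.0004
grasp_force: 0.0
```

Request:
{"method": "drive_tool", "body": {"angular": [[0,0,0],[0,0,0],[0,0,0]], "delta_pos": [[0,0,0.1],[0,0,0.1],[0,0,0]], "gripper": [0,0,0]}}

```text
time_s: 33.15
tool_pos: [0.421, -0.2169, 0.1664]
tool_rot: [-180.0, 0.0, 157.6]
force: [-1.9, 1.2, 6.2]
grip_width: 0.0004
grasp_force: 2.6
```

Request:
{"method": "drive_tool", "body": {"angular": [[0,0,0],[0,0,0]], "delta_pos": [[0,0,0.15],[0,0,0]], "gripper": [0,0]}}

```text
time_s: 33.35
tool_pos: [0.421, -0.2169, 0.1663]
tool_rot: [-179.9, 0.0, 157.6]
force: [-5.8, 3.1, 15.0]
grip_width: 0.0007
grasp_force: 7.5
```

The lid hit a hard stop at tip height 0.152, which is the shut height. I'll lift away and check.

Request:
{"method": "drive_tool", "body": {"angular": [[0,0,0],[0,0,0],[0,0,0],[0,0,0],[0,0,0],[0,0,0],[0,0,0],[0,0,0]], "delta_pos": [[0,0,-0.5],[0,0,-1.5],[0,0,-2],[0,0,-2],[0,0,-2],[0,0,-2],[0,0,0],[0,0,0]], "gripper": [0,0,0,0,0,0,0,0]}}

```text
time_s: 34.15
tool_pos: [0.4207, -0.2167, 0.2639]
tool_rot: [-180.0, 0.0, 157.6]
force: [0.2, -0.4, -0.3]
grip_width: 0.0001
grasp_force: 0.0
```

```bash
python3 - <<'E'
from h import *
st(); s=shot('side','s14'); print(lidfit(s)); k=s['pixels'].astype(int)
b=((k[...,2]>k[...,0]*1.8)&(k[...,2]>60)).astype(np.uint8); b[:,:200]=0;b[:,400:]=0
n,l,stt,_=cv2.connectedComponentsWithStats(b); i=1+stt[1:,4].argmax(); print(stt[i])
h=np.array([c2w(x,y,z) for x in(-.106,.106) for y in(-.126,.126) for z in (0,.152)]); q=proj(s,h); print(q.min(0),q.max(0)-q.min(0))
E
```

```text
34.15 chest [-0.0751  0.0018  0.2639] F chest [ 0.3 -0.3 -0.3] [-180.     0.   157.6]
[(0.59, array([294., 201.]), np.float64(1.5250000000000001), np.float64(28.5))]
[ 253  178   87   80 4500]
[248.98716694 176.49417496] [88.22567698 83.42028442]
```

The blue silhouette spans 87×80 px, against 88×83 px predicted for a shut chest, so the lid is closed. I'm handing the job in.

```bash
python3 -c "
from cell import env
print(env.sign_off())"
```

```text
the job is handed in; nothing more can be done
None
```

I nested all three cups in the chest, broke the stay at its knee, lowered the lid until it hit its stop at the shut height, and handed the job in at about 34 s; the sign-off returned no verdict.

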